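# Reload the shop's price-label printer

### The arm

A 7-joint arm with a two-finger parallel gripper is mounted at the origin on the work surface. World frame = base frame: x ahead of the robot, y to its left, z up, the work surface at z = 0. Lengths are in m, angles in rad, forces in N, time in s.
With the tool pointing down it reaches from about 0.425 to 0.95 m from the base axis. Payload 4.7 kg.
Tool frame: the origin (TCP) lies midway between the tips of the shut fingers; the grasp point (between the pads) lies 19 mm behind it; z points along the fingers, y is the direction in which the jaws open and shut (so a half turn about z gives the same grasp; the last joint's range is limited). The gripper opens to 87 mm and grips with 3 to 60 N. Pads are 19 mm wide; open, the fingers measure 117 mm over their backs; the gripper's body (75 mm by 190 mm) begins 51 mm behind the grasp point.
Start: joints at [-1.142, 0.469, -0.049, 1.532, 0.024, 1.141, -0.082], TCP at [0.298, 0.606, 0.223] pointing down, gripper open.
Joint ranges: [-2.59, 2.59], [-0.33, 1.99], [-1.39, 1.29], [0.1, 2.45], [-1.04, 4.18], [0.21, 1.99], [-2.66, 2.66]. Speed limits (rad/s): [2.57, 2.57, 3.14, 3.14, 3.14, 3.14, 3.14].

### API

Orientations are given as a unit quaternion [x, y, z, w].
In Python, from workcell import sense, grab_frame, finish_job gives the robot as it stands. The module is installed in compiled form; this text tells all that it offers.
- The arm moves only by the tool step_arm, never from a script. Its argument "series" is a list of rows, each a list of 7 numbers: the closure, from 0 (fully open) to 1 (shut), then the shift along the tool's x, y, z in mm, then the turn, a rotation vector about the tool's x, y, z in rad. In form: [[grip, x, y, z, wx, wy, wz], ...]. A call has 1 to 8 rows; each row shifts and turns the commanded pose from where the row before left it, along the tool's axes as they then stand; what a row does not reach is not made up. A row lasts 1/8 s, in which the tool goes at most 62.5 mm and 10.7 degrees, less where a joint would pass 70% of its speed; a pose out of reach is approached as far as the arm can. A call with a gripper value outside its range is refused whole. The fingers move at their own pace and stop on an object; "grip_force" is the grip in N (left out, the last holds). Time passes only in rows, so rows that do not move let the fingers close. It gives the time, the measured TCP pose, the force and the opening at its end, in the units of the state.
- sense(): the state, without advancing time (a new reading comes with each control period).
- grab_frame(name): name is "side" or "top"; returns a dict with "color" (384x512x3 uint8, red, green, blue), "depth" (384x512 float32, m along the optical axis (not along the pixel's ray), 0 where there is no reading), "fx", "fy", "cx", "cy" (pixels), "distortion" ([k1, k2, p1, p2, k3] as OpenCV has them; the pictures are not rectified), "world_to_cam" (4x4, takes a point from world to camera coordinates). Camera axes: x right, y up, looking along -z (the intrinsics and any distortion apply to the point x, -y, -z); pixel columns grow to the right and rows downward; lengths in m; the calibration is good to about 2 mm. A picture is of the moment at which its call begins.
- finish_job(): hands the job in, once; it reports no verdict.
The state is a dict: "time_s": time; "q": joint angles; "qvel": joint speeds; "joint_efforts": joint torques, N m; "position": TCP position; "eef_rot": TCP orientation; "contact_force": force on the tool from outside, world axes, zero at the start; "moment": the same for the moment, N m; "gripper_width": finger opening in m.
Only numpy, scipy, OpenCV 4.12 (cv2) and the standard library are available. Lean on these libraries where they do the work, as an engineer would, in place of code of your own. Each camera call takes 0.05 s, during which the arm holds its last target.

### The job

Load the label printer: set the black cassette on the raised sprung platform in its bay and press it down against the spring, without forcing it, until you feel it bottom, holding it there until the catch lever has swung fully over and it stays down. Then lay the long bar gently across the two forked supports above the cassette, seated down in both forks, let go, and leave the other goods on the table alone.

Things in the scene. Friction and masses are not known exactly. Their poses are not given: they have to be found in the camera images.
- printer: the label printer: fixed white housing, 100 mm (its x) by 210 mm (its y), 80 mm tall, with an open bay in its top, 64 (x) by 128 mm (y), centred, rim 80 mm up. Origin at the centre of its underside, on the table; z up. Beyond each end of the bay, at y = -85 and +85 mm, a grey forked support rises from the rim
- fork_a (a point): middle of the floor of the fork at the printer's +y end, 150 mm above the table. Each support is 46 mm (x) by 20 mm (y); the fork's channel runs along the printer's y, 30 mm wide, between two prongs 8 mm thick and 18 mm high. 150 mm clear between the supports
- fork_b (a point): the same point of the fork at the printer's -y end
- platform: sprung steel platform in the bay, 58 (x) by 122 mm (y); origin at the centre of its top face, axes as the printer's; raised, 75 mm above the table. Slides straight down: 6 N to start, plus 0.18 N per mm, to a firm stop (rubber buffer, 10 N per mm) at a depth of 10 to 40 mm that differs each time and cannot be known beforehand. Its load must stay below 32 N
- catch (a joint): catch lever on the printer, driven by a slow latch inside: 0 to 0.1 rad open (sticks out along the printer's +x); while the platform is held on its buffer it swings in about 2 s to 1.2 rad, fully latched (along the housing's edge, pointing to -y). Let go too early, the platform comes up again; latched, it rises about 1 mm and stays. The lever need not be touched
- catch_tip (a point): outer end of the catch lever, upper face: a dark steel lever 46 mm long, pivot 40 mm along x and 80 mm along y from the printer's origin, 89 mm above the table
- cassette: the black label cassette: a block 56 mm (its x) by 120 mm (its y) by 52 mm tall, with a grip rib on top, centred, 18 mm thick (x), 60 mm long (y), 28 mm high: 80 mm tall in all. Origin at the centre of its underside, z up; 0.2 to 0.4 kg. Same either way round. It starts flat on the table
- bar: the retaining bar: the long plain aluminium bar, 200 mm along its y, 22 mm wide (x), 20 mm high (z); origin at the centre of its underside; 0.22 kg. It starts flat on the table
- short_bar: plain aluminium bar like the long one but only 120 mm long (22 x 20 mm section): a spare that cannot span the forks; origin at the centre of its underside; a bystander, to be left alone
- mug: white mug, 80 mm across, 95 mm tall; origin at the centre of its underside; a bystander, to be left alone
- candlestick: brass candlestick, 90 mm foot, 125 mm tall; origin at the centre of its underside; a bystander, to be left alone

How it is judged:
By the outcome, as a careful person would: the job done as asked, in the order asked, and still so for the second after the job is handed in, with the robot touching nothing.
It also fails if it takes over 69 s, if anything falls off the work surface, if the arm or the gripper's body presses on something with over 40 N, if the wrist force passes 120 N, or if a joint passes its speed limit or range.

## Working session

There is one attempt and no reset: what is moved stays moved. The work goes in short steps, Python scripts to look and compute and a tool call to move; the robot and the scene stay as the last step left them, time stands still between calls to the robot, and variables do not carry over. Pictures are saved under pics/ and viewed, and the job is handed in when it is done.

Besides the shell and the picture viewer there is one more tool, called after "Request:" as name(argument=value, ...), one argument or row to a line, values as JSON. step_arm: Moves the arm, as the interface text tells. Its arguments: {"type":"object","properties":{"series":{"type":"array"},"grip_force":{"type":"number"}},"required":["series"]}

```bash
mkdir -p pics; python3 - <<'E'
from workcell import sense, grab_frame
import cv2,numpy as np,pickle
s=sense();print(s)
for n in("side","top"):
    f=grab_frame(n);pickle.dump(f,open(n+".pkl","wb"))
    cv2.imwrite(f"pics/{n}0.png",f["color"][:,:,::-1])
    print(n,f["fx"],f["fy"],f["cx"],f["cy"],f["distortion"]);print(np.round(f["world_to_cam"],4).tolist())
E
```

```text
{'time_s': 0.0, 'q': array([-1.14185823,  0.4694271 , -0.04863718,  1.53370205,  0.02410351,
        1.14096667, -0.08230297]), 'qvel': array([-0.00026026, -0.0006356 , -0.00122409, -0.00127624, -0.00012445,
        0.00097344,  0.00103845]), 'joint_efforts': array([-2.69505963e-04, -5.07978988e+01, -8.09318223e-02, -2.36158955e+01,
       -6.13376009e-02,  3.80391127e-02,  2.00861068e-04]), 'position': array([0.29806113, 0.60496185, 0.22150578]), 'eef_rot': array([ 2.26891695e-01,  9.73919524e-01, -9.39377738e-04, -1.91270755e-04]), 'contact_force': array([ 0.77995483, -0.15350329,  0.23434065]), 'moment': array([-0.00876225,  0.03897961, -0.01647776]), 'gripper_width': 0.08667163773446736}
side 428.0918964226846 428.0918964226846 260.1298512095695 189.81096157976174 [-0.10851  0.       0.       0.       0.     ]
[[0.9804, -0.1969, 0.0022, -0.5471], [0.1126, 0.5699, 0.814, -0.1609], [-0.1615, -0.7978, 0.5809, -1.0615], [0.0, 0.0, 0.0, 1.0]]
top 376.11214267131834 376.11214267131834 255.24579881546128 198.03625481998736 [-0.08504023  0.          0.          0.          0.        ]
[[0.017, -0.9998, -0.0073, 0.0041], [0.9944, 0.0162, 0.1045, -0.5742], [-0.1043, -0.009, 0.9945, -1.0874], [0.0, 0.0, 0.0, 1.0]]
```

View pics/side0.png

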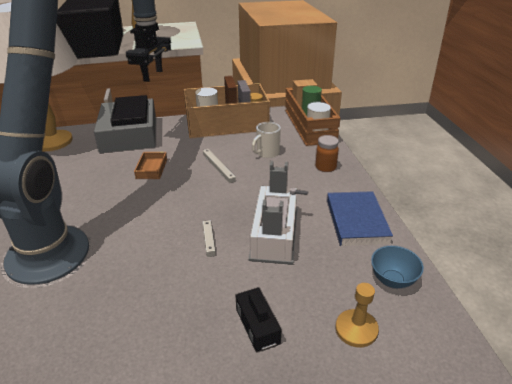

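View pics/top0.png

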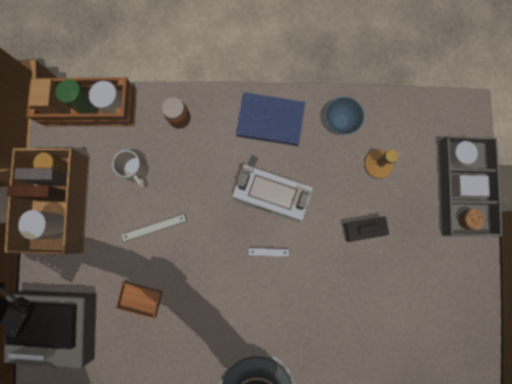

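```bash
cat > h.py <<'E'
import numpy as np,cv2,pickle
def K(f): return np.array([[f["fx"],0,f["cx"]],[0,f["fy"],f["cy"]],[0,0,1]])
def rays(f,px):
    p=cv2.undistortPoints(np.asarray(px,float).reshape(-1,1,2),K(f),np.array(f["distortion"])).reshape(-1,2)
    return np.c_[p[:,0],-p[:,1],-np.ones(len(p))]
def cloud(f):
    h,w=f["depth"].shape;u,v=np.meshgrid(np.arange(w),np.arange(h))
    d=rays(f,np.c_[u.ravel(),v.ravel()])*f["depth"].reshape(-1,1)
    T=np.array(f["world_to_cam"]);P=(d-T[:3,3])@T[:3,:3]
    P[f["depth"].ravel()==0]=np.nan
    return P.reshape(h,w,3)
def onplane(f,px,z):
    T=np.array(f["world_to_cam"]);o=-T[:3,:3].T@T[:3,3];r=rays(f,px)@T[:3,:3]
    return o+r*((z-o[2])/r[:,2])[:,None]
def proj(f,P):
    T=np.array(f["world_to_cam"]);c=np.atleast_2d(P)@T[:3,:3].T+T[:3,3];c=c*[1,-1,-1]
    return cv2.projectPoints(c.reshape(-1,1,3),np.zeros(3),np.zeros(3),K(f),np.array(f["distortion"]))[0].reshape(-1,2)
def rect(P):
    (c,s,a)=cv2.minAreaRect((P[:,:2]*1000).astype(np.float32)); 
    if s[0]<s[1]: s=s[::-1];a=a+90
    return np.round(c,1),np.round(s,1),round(((a+90)%180)-90,1) # long axis dir, deg
E
python3 - <<'E'
from h import *
for n,R in (("top",dict(pr=(228,160,318,225),ca=(338,210,395,245),ba=(115,210,192,245),sb=(243,242,294,262),mug=(105,145,150,190),cand=(360,140,402,182))),("side",dict(pr=(245,155,310,260),ca=(230,285,285,350),ba=(198,145,240,184),sb=(198,217,220,257)))):
    f=pickle.load(open(n+".pkl","rb"));C=cloud(f)
    for k,(a,b,c,d) in R.items():
        P=C[b:d,a:c].reshape(-1,3);P=P[~np.isnan(P[:,0])]
        lo={'pr':.06,'ca':.035,'ba':.010,'sb':.01}.get(k,.02)
        q=P[P[:,2]>lo]
        print(n,k,len(q),"floor",np.round(np.percentile(P[:,2],5),4),"z pct",np.round(np.percentile(q[:,2],[5,50,95,99]),4),rect(q))
        if k=='pr':
            for l,h in((.07,.078),(.078,.086),(.086,.1),(.14,.156),(.155,.18)):
                w=q[(q[:,2]>l)&(q[:,2]<h)]
                if len(w)>4:print('  ',l,len(w),rect(w),np.median(w,0).round(4))
        if k=='ca':
            w=q[q[:,2]>.068]; print('  rib',len(w),rect(w),np.median(w,0).round(4))
E
python3 - <<'E'
import cv2
for n,(a,b,c,d),s in(("top",(225,150,405,260),4),("side",(190,140,320,350),3)):
    i=cv2.imread(f"pics/{n}0.png")[b:d,a:c];i=cv2.resize(i,None,fx=s if n=="top" else 2.8,fy=s if n=="top" else 2.8,interpolation=cv2.INTER_CUBIC);cv2.imwrite(f"pics/{n}0z.png",i);print(i.shape)
E
```

```text
top pr 2572 floor -0.0021 z pct [0.0723 0.0794 0.1534 0.1696] (array([595.1, -38.3]), array([210.3, 123.5]), 71.3)
   0.07 908 (array([585.6, -34.9]), array([209.7, 102.6]), 71.6) [ 0.5852 -0.034   0.0755]
   0.078 1165 (array([586.5, -35.3]), array([209.4, 100. ]), 71.9) [ 0.583  -0.0404  0.0806]
   0.086 84 (array([596.2, -41.1]), array([181. , 117.7]), 70.5) [0.6523 0.0237 0.0908]
   0.14 178 (array([584.7, -34.6]), array([189.4,  41.7]), 72.1) [0.5889 0.0304 0.1504]
   0.155 119 (array([586.4, -34.8]), array([189.8,  46. ]), 72.1) [0.589 0.03  0.168]
top ca 814 floor -0.0018 z pct [0.0489 0.0536 0.0822 0.0847] (array([ 488.7, -313.3]), array([121.2,  57.7]), -79.5)
  rib 136 (array([ 488.4, -312.8]), array([58.2, 18. ]), -80.0) [ 0.4886 -0.3122  0.0811]
top ba 506 floor -0.0028 z pct [0.0162 0.0204 0.0237 0.0256] (array([482.4, 318.8]), array([200.7,  22.6]), -70.6)
top sb 294 floor -0.0023 z pct [0.0171 0.0207 0.0241 0.0259] (array([416.6, -28.2]), array([115.6,  20.9]), -89.0)
top mug 647 floor -0.0025 z pct [0.0254 0.0687 0.0966 0.0983] (array([654.5, 374.2]), array([107.4,  7
[... 467 characters left out ...]
ray([200.6,  95.9]), 53.2) [0.6056 0.0163 0.0916]
   0.14 268 (array([589.9, -36.6]), array([192.9,  44.2]), 72.2) [ 0.5764 -0.1116  0.1485]
   0.155 123 (array([588.8, -37. ]), array([194.2,  45.3]), 72.3) [ 0.5813 -0.1109  0.1658]
side ca 1478 floor -0.0026 z pct [0.0396 0.0512 0.0796 0.0812] (array([ 488.9, -316.1]), array([122.1,  57.2]), -79.1)
  rib 271 (array([ 489. , -316.3]), array([61.9, 18.5]), -79.1) [ 0.4888 -0.3216  0.0785]
side ba 286 floor -0.0032 z pct [0.0117 0.0188 0.0217 0.0228] (array([484.3, 317. ]), array([206. ,  26.5]), -70.8)
side sb 286 floor -0.0028 z pct [0.015  0.0192 0.0216 0.0222] (array([416.4, -30.3]), array([121.7,  21.9]), 89.1)
(440, 720, 3)
(588, 364, 3)
```

View pics/top0z.png

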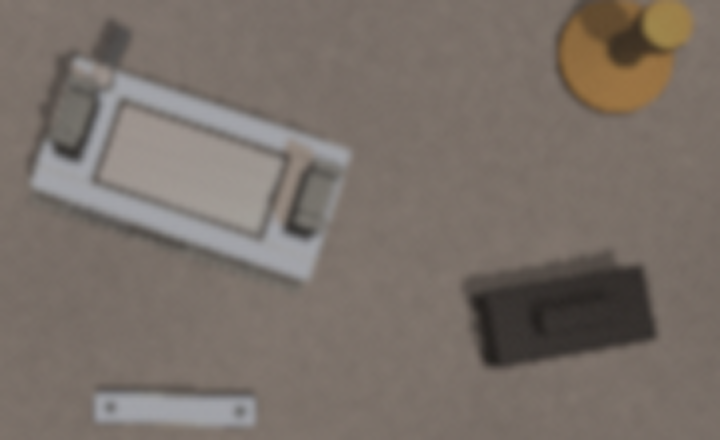

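View pics/side0z.png

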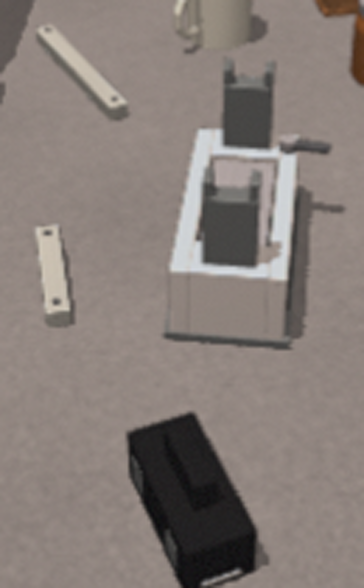

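```bash
cat > m.py <<'E'
import sys,numpy as np
from scipy.spatial.transform import Rotation as R
from workcell import sense
# target: x y z (mm) and world yaw of tool y (deg, mod 180)
def go(x,y,z,yaw):
    s=sense();r=R.from_quat(s["eef_rot"]);p=np.array(s["position"])*1000
    yy=r.as_matrix()[:,1];cur=np.degrees(np.arctan2(yy[1],yy[0]))
    d=(yaw-cur+90)%180-90
    # target rotation: tool straight down, y axis at cur+d
    a=np.radians(cur+d);Y=np.array([np.cos(a),np.sin(a),0]);Z=np.array([0,0,-1.]);X=np.cross(Y,Z)
    t=R.from_matrix(np.c_[X,Y,Z])
    print("t",round(s["time_s"],3),"pos",p.round(1),"yaw",round(cur,2),"tilt z",r.as_matrix()[:,2].round(4),"F",np.round(s["contact_force"],1),"w",round(s["gripper_width"]*1000,1),"q7",round(s["q"][6],2))
    dp=np.array([x,y,z])-p
    print("  rotvec tool",(r.inv()*t).as_rotvec().round(4)," shift tool now",r.inv().apply(dp).round(1)," shift in final frame",t.inv().apply(dp).round(1))
if __name__=="__main__": go(*map(float,sys.argv[1:]))
E
python3 m.py 488.8 -314.6 222 10.6
```

```text
t 0.1 pos [298.1 605.  221.6] yaw 63.77 tilt z [-7.0e-04 -1.6e-03 -1.0e+00] F [ 0.  -0.8 -0.3] w 87.2 q7 -0.08
  rotvec tool [-1.60e-03  8.00e-04  9.28e-01]  shift tool now [-577.5 -740.7    0.9]  shift in final frame [-9.39e+02  1.83e+01 -4.00e-01]
```

Request:
step_arm(
  series=[
    [0, 0, 0, 0, 0, 0, 0.1856],
    [0, 0, 0, 0, 0, 0, 0.1856],
    [0, 0, 0, 0, 0, 0, 0.1856],
    [0, 0, 0, 0, 0, 0, 0.1856],
    [0, 0, 0, 0, 0, 0, 0.1856],
    [0, -40, 20, 0, 0, 0, 0],
    [0, -40, 20, 0, 0, 0, 0],
    [0, -40, 20, 0, 0, 0, 0],
  ],
  grip_force=50,
)

```text
time_s: 1.1
position: [0.3799, 0.4973, 0.222]
eef_rot: [0.639, 0.77, -0.0, 0.0]
contact_force: [-0.3, -0.2, 0.4]
gripper_width: 0.0868
```

Request:
step_arm(
  series=[
    [0, -50, 20, 0, 0, 0, 0],
    [0, -50, 0, 0, 0, 0, 0],
    [0, -50, 0, 0, 0, 0, 0],
    [0, -50, 0, 0, 0, 0, 0],
    [0, -50, 0, 0, 0, 0, 0],
    [0, -50, 0, 0, 0, 0, 0],
    [0, -50, 0, 0, 0, 0, 0],
    [0, -50, 0, 0, 0, 0, 0],
  ],
)

```text
time_s: 2.1
position: [0.4725, 0.1075, 0.2224]
eef_rot: [0.639, 0.769, -0.0, -0.0]
contact_force: [1.1, 0.2, 0.2]
gripper_width: 0.0869
```

Request:
step_arm(
  series=[
    [0, -50, -10, 0, 0, 0, 0],
    [0, -50, -15, 0, 0, 0, 0],
    [0, -50, -15, 0, 0, 0, 0],
    [0, -50, -15, 0, 0, 0, 0],
    [0, -30, -7, 0, 0, 0, 0],
    [0, 0, 0, 0, 0, 0, 0],
    [0, 0, 0, 0, 0, 0, 0],
  ],
)

```text
time_s: 2.98
position: [0.4539, -0.1273, 0.2222]
eef_rot: [0.638, 0.77, 0.0, -0.0]
contact_force: [0.0, 0.1, -0.1]
gripper_width: 0.0872
```

```bash
python3 m.py 488.8 -314.6 57 10.6
```

```text
t 2.975 pos [ 453.9 -127.3  222.2] yaw 10.66 tilt z [-6.e-04  8.e-04 -1.e+00] F [ 0.   0.1 -0.1] w 87.2 q7 0.47
  rotvec tool [-0.0004 -0.0008  0.0011]  shift tool now [-190.7   -0.3  165.1]  shift in final frame [-190.5   -0.2  165.2]
```

Request:
step_arm(
  series=[
    [0, -50, 0, 0, 0, 0, 0],
    [0, -50, 0, 0, 0, 0, 0],
    [0, -50, 0, 10, 0, 0, 0],
    [0, -40, 0, 40, 0, 0, 0],
    [0, 0, 0, 40, 0, 0, 0],
    [0, 0, 0, 30, 0, 0, 0],
    [0, 0, 0, 0, 0, 0, 0],
  ],
)

```text
time_s: 3.85
position: [0.4883, -0.3123, 0.1]
eef_rot: [0.638, 0.77, -0.0, -0.003]
contact_force: [1.1, 0.1, -0.0]
gripper_width: 0.0871
```

```bash
python3 m.py 488.8 -314.6 57 10.6;python3 - <<'E'
from workcell import grab_frame
import cv2
for n in("side","top"):
    f=grab_frame(n);i=f["color"][:,:,::-1]
    i=i[230:380,170:350] if n=="side" else i[170:290,290:440]
    cv2.imwrite(f"pics/{n}1.png",cv2.resize(i,None,fx=3.5,fy=3.5,interpolation=cv2.INTER_CUBIC))
E
```

```text
t 3.85 pos [ 488.3 -312.3  100. ] yaw 10.75 tilt z [-0.005   0.0034 -1.    ] F [ 1.1  0.1 -0. ] w 87.1 q7 1.01
  rotvec tool [-0.0043 -0.0043  0.0026]  shift tool now [-2.5  0.3 43. ]  shift in final frame [-2.3  0.1 43. ]
```

View pics/side1.png

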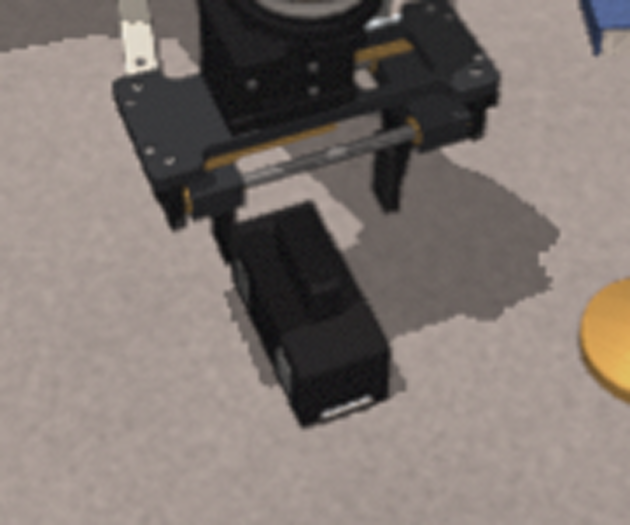

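The fingers (around (220,235) and (388,180) in the crop) straddle the cassette's rib at (310,255). I'll go down and close.

Request:
step_arm(
  series=[
    [0, -2, 0, 20, 0, 0, 0],
    [0, 0, 0, 15, 0, 0, 0],
    [0, 0, 0, 8, 0, 0, 0],
    [0, 0, 0, 0, 0, 0, 0],
    [1, 0, 0, 0, 0, 0, 0],
    [1, 0, 0, 0, 0, 0, 0],
    [1, 0, 0, 0, 0, 0, 0],
    [1, 0, 0, 0, 0, 0, 0],
  ],
  grip_force=50,
)

```text
time_s: 4.95
position: [0.4894, -0.3171, 0.0597]
eef_rot: [0.639, 0.769, 0.0, 0.0]
contact_force: [0.9, -0.5, -0.1]
gripper_width: 0.0549
```

Request:
step_arm(
  series=[
    [1, 0, 0, 0, 0, 0, 0],
    [1, 0, 0, 0, 0, 0, 0],
    [1, 0, 0, 0, 0, 0, 0],
    [1, 0, 0, 0, 0, 0, 0],
  ],
)

```text
time_s: 5.45
position: [0.489, -0.3171, 0.0594]
eef_rot: [0.639, 0.769, -0.0, -0.0]
contact_force: [-0.2, -0.2, -0.6]
gripper_width: 0.0174
```

```bash
python3 m.py 587.5 -36 260 -18
```

```text
t 5.45 pos [ 489.  -317.1   59.4] yaw 10.6 tilt z [-4.e-04  2.e-04 -1.e+00] F [-0.2 -0.2 -0.6] w 17.4 q7 1.05
  rotvec tool [-5.000e-04 -1.000e-04  4.991e-01]  shift tool now [ 258.2  148.4 -200.6]  shift in final frame [ 297.7    6.8 -200.6]
```

Request:
step_arm(
  series=[
    [1, 0, 0, -10, 0, 0, 0],
    [1, 0, 0, -30, 0, 0, 0],
    [1, 0, 0, -40, 0, 0, 0],
    [1, 0, 0, -40, 0, 0, 0],
    [1, 0, 0, -40, 0, 0, 0],
    [1, 0, 0, -30, 0, 0, 0],
    [1, 0, 0, -10, 0, 0, 0],
    [1, 0, 0, 0, 0, 0, 0],
  ],
)

```text
time_s: 6.45
position: [0.4891, -0.3169, 0.2594]
eef_rot: [0.639, 0.769, 0.0, -0.0]
contact_force: [0.4, -0.6, -3.2]
gripper_width: 0.0172
```

Request:
step_arm(
  series=[
    [1, 0, 0, 0, 0, 0, 0.05],
    [1, 0, 0, 0, 0, 0, 0.1],
    [1, 0, 0, 0, 0, 0, 0.1],
    [1, 0, 0, 0, 0, 0, 0.1],
    [1, 0, 0, 0, 0, 0, 0.1],
    [1, 0, 0, 0, 0, 0, 0.05],
    [1, 0, 0, 0, 0, 0, 0],
    [1, 0, 0, 0, 0, 0, 0],
  ],
)

```text
time_s: 7.45
position: [0.4889, -0.3168, 0.2585]
eef_rot: [0.809, 0.588, -0.0, -0.001]
contact_force: [0.4, -0.7, -3.4]
gripper_width: 0.018
```

```bash
python3 m.py 587.5 -36 260 -18
```

```text
t 7.45 pos [ 488.9 -316.8  258.5] yaw -18.01 tilt z [-1.7e-03  7.0e-04 -1.0e+00] F [ 0.4 -0.7 -3.4] w 18.0 q7 0.45
  rotvec tool [-0.0018 -0.0002 -0.0001]  shift tool now [297.5   7.   -1.4]  shift in final frame [297.5   7.   -1.5]
```

Request:
step_arm(
  series=[
    [1, 15, 1, 0, 0, 0, 0],
    [1, 40, 1, 0, 0, 0, 0],
    [1, 55, 1, 0, 0, 0, 0],
    [1, 55, 1, 0, 0, 0, 0],
    [1, 55, 1, 0, 0, 0, 0],
    [1, 50, 1, 0, 0, 0, 0],
    [1, 25, 1, 0, 0, 0, 0],
    [1, 0, 0, 0, 0, 0, 0],
  ],
)

```text
time_s: 8.45
position: [0.5879, -0.0344, 0.259]
eef_rot: [0.807, 0.59, 0.0, -0.001]
contact_force: [-0.0, -0.6, -2.3]
gripper_width: 0.0176
```

Request:
step_arm(
  series=[
    [1, 0, 0, 0, 0, 0, 0],
    [1, 0, 0, 0, 0, 0, 0],
  ],
)

```text
time_s: 8.7
position: [0.5868, -0.0404, 0.2597]
eef_rot: [0.81, 0.586, -0.0, 0.0]
contact_force: [0.3, 0.4, -2.9]
gripper_width: 0.0175
```

```bash
python3 m.py 587.5 -36 260 -18;python3 - <<'E'
from workcell import grab_frame
from h import *
for n in("side","top"):
    f=grab_frame(n);pickle.dump(f,open(n+"2.pkl","wb"));i=f["color"][:,:,::-1]
    i=i[80:270,180:370] if n=="side" else i[100:270,170:370]
    cv2.imwrite(f"pics/{n}2.png",cv2.resize(i,None,fx=3,fy=3,interpolation=cv2.INTER_CUBIC))
E
```

```text
t 8.7 pos [586.8 -40.4 259.7] yaw -18.2 tilt z [ 1.e-04 -1.e-04 -1.e+00] F [ 0.3  0.4 -2.9] w 17.5 q7 -0.09
  rotvec tool [ 0.0001  0.0001 -0.0034]  shift tool now [ 4.4 -0.7 -0.3]  shift in final frame [ 4.4 -0.7 -0.3]
```

View pics/side2.png

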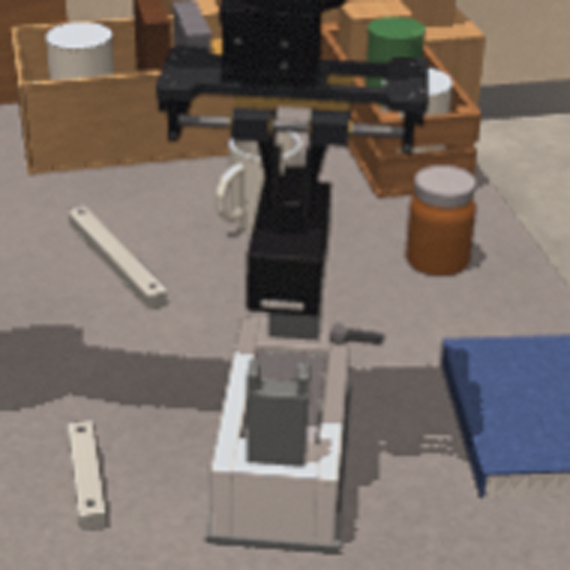

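View pics/top2.png

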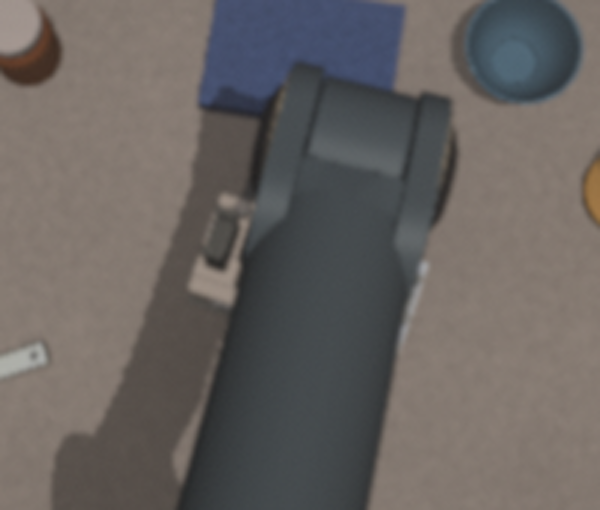

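```bash
python3 - <<'E'
from h import *
f=pickle.load(open("side2.pkl","rb"));C=cloud(f)
P=C[140:190,255:295].reshape(-1,3);col=f["color"][140:190,255:295].reshape(-1,3)
k=(P[:,2]>.195)&(P[:,2]<.256)&(col.max(1)<70)
P=P[k]*1000
for yaw in(71.8,72.2):
  a=np.radians(yaw);Y=np.array([np.cos(a),np.sin(a)]);X=np.array([Y[1],-Y[0]])
  d=P[:,:2]-np.array([589.0,-37.5]);px=d@X;py=d@Y
  print(len(P),"px",np.percentile(px,[1,3,50,97,99]).round(1),"py",np.percentile(py,[1,5,10,25,50]).round(1),"z",np.percentile(P[:,2],[1,99]).round(1))
  for l,h in((200,210),(210,220),(220,230),(230,240),(240,250)):
    m=(P[:,2]>l)&(P[:,2]<h);
    print(l,m.sum(),np.percentile(px[m],[2,98]).round(1),np.percentile(py[m],[5,25,50]).round(1))
  # yaw of face: fit line on face points
  m=(py<np.percentile(py,10)+4)&(P[:,2]<240);c=np.polyfit(px[m],py[m],1);print("face slope deg",np.degrees(np.arctan(c[0])).round(2),c[1].round(1))
E
python3 m.py 587.5 -36 260 -18
```

```text
809 px [-27.2 -25.4   2.4  26.8  27.7] py [-63.  -62.1 -61.5 -60.5 -58.5] z [202.2 254.2]
200 49 [-24.9  26.8] [-62.5 -61.4 -60.2]
210 86 [-27.2  26.5] [-62.4 -61.  -60.2]
220 89 [-27.3  26.1] [-62.3 -61.4 -60.6]
230 100 [-25.3  27.7] [-62.1 -60.9 -60.3]
240 107 [-25.2  28.1] [-62.4 -61.2 -60.2]
face slope deg 0.02 -60.4
809 px [-27.6 -25.6   2.1  26.5  27.5] py [-63.  -62.  -61.5 -60.5 -58.5] z [202.2 254.2]
200 49 [-25.3  26.4] [-62.6 -61.4 -60.2]
210 86 [-27.6  26.1] [-62.3 -61.1 -60.1]
220 89 [-27.7  25.7] [-62.3 -61.3 -60.6]
230 100 [-25.7  27.3] [-62.1 -61.  -60.2]
240 107 [-25.6  27.8] [-62.4 -61.2 -60.2]
face slope deg -0.32 -60.4
t 8.8 pos [587.  -40.  259.7] yaw -18.17 tilt z [ 2.e-04  1.e-04 -1.e+00] F [ 0.3 -0.6 -1.6] w 17.9 q7 -0.09
  rotvec tool [ 0.0001 -0.0001 -0.0029]  shift tool now [ 4.  -0.8 -0.3]  shift in final frame [ 4.  -0.8 -0.3]
```

The side view shows the cassette held straight above the bay: its near face is at printer y = -60.5 and x = -27…+27, so it is centred within 1 mm. I'll lower it.

Request:
step_arm(
  series=[
    [1, 1, 0, 10, 0, 0, 0],
    [1, 0, 0, 25, 0, 0, 0],
    [1, 0, 0, 30, 0, 0, 0],
    [1, 0, 0, 25, 0, 0, 0],
    [1, 0, 0, 15, 0, 0, 0],
    [1, 0, 0, 8, 0, 0, 0],
    [1, 0, 0, 0, 0, 0, 0],
    [1, 0, 0, 0, 0, 0, 0],
  ],
)

```text
time_s: 9.8
position: [0.5884, -0.038, 0.1474]
eef_rot: [0.809, 0.587, 0.001, 0.0]
contact_force: [0.0, 0.3, -2.6]
gripper_width: 0.0177
```

```bash
python3 m.py 587.5 -38.5 135 -18;python3 - <<'E'
from workcell import grab_frame
from h import *
for n in("side",):
    f=grab_frame(n);pickle.dump(f,open(n+"3.pkl","wb"));i=f["color"][:,:,::-1]
    i=i[110:270,210:340]
    cv2.imwrite(f"pics/{n}3.png",cv2.resize(i,None,fx=3.7,fy=3.7,interpolation=cv2.INTER_CUBIC))
E
```

```text
t 9.8 pos [588.4 -38.  147.4] yaw -18.05 tilt z [ 1.8e-03  1.0e-04 -1.0e+00] F [ 0.   0.3 -2.6] w 17.7 q7 -0.01
  rotvec tool [ 0.0017 -0.0006 -0.0009]  shift tool now [-0.8 -0.7 12.4]  shift in final frame [-0.8 -0.7 12.4]
```

View pics/side3.png

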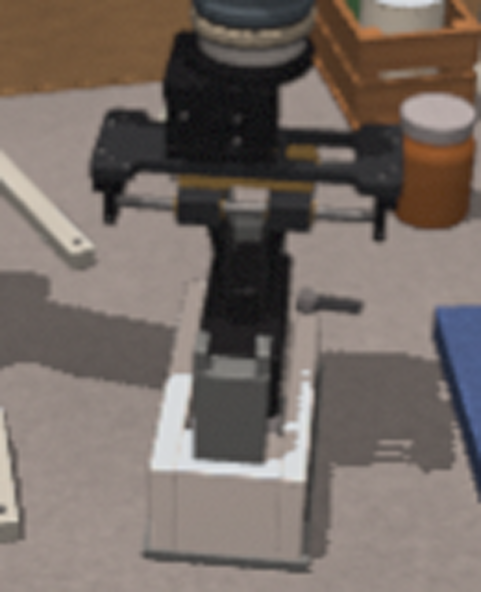

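The cassette hangs between the forks, just above the rim, lined up with the bay. I'll feel for contact slowly.

Request:
step_arm(
  series=[
    [1, 0, 0, 3, 0, 0, 0],
    [1, 0, 0, 3, 0, 0, 0],
    [1, 0, 0, 2, 0, 0, 0],
    [1, 0, 0, 1, 0, 0, 0],
    [1, 0, 0, 0, 0, 0, 0],
  ],
)

```text
time_s: 10.48
position: [0.5876, -0.0378, 0.1374]
eef_rot: [0.809, 0.587, -0.0, -0.0]
contact_force: [-0.2, 0.2, -1.8]
gripper_width: 0.0175
```

Request:
step_arm(
  series=[
    [1, 0, 0, 1, 0, 0, 0],
    [1, 0, 0, 1, 0, 0, 0],
    [1, 0, 0, 1, 0, 0, 0],
    [1, 0, 0, 1, 0, 0, 0],
    [1, 0, 0, 0, 0, 0, 0],
  ],
)

```text
time_s: 11.1
position: [0.5877, -0.0378, 0.1342]
eef_rot: [0.809, 0.587, 0.0, -0.0]
contact_force: [-2.7, 0.4, 5.2]
gripper_width: 0.0176
```

Request:
step_arm(
  series=[
    [1, 0, 0, 1, 0, 0, 0],
    [1, 0, 0, 1, 0, 0, 0],
    [1, 0, 0, 1, 0, 0, 0],
    [1, 0, 0, 0, 0, 0, 0],
  ],
)

```text
time_s: 11.6
position: [0.5876, -0.0378, 0.131]
eef_rot: [0.809, 0.587, 0.0, -0.0]
contact_force: [-2.6, -0.7, 5.8]
gripper_width: 0.0181
```

Request:
step_arm(
  series=[
    [1, 0, -1, 1, 0, 0, 0],
    [1, 0, 0, 1, 0, 0, 0],
    [1, 0, 0, 1, 0, 0, 0],
    [1, 0, 0, 1, 0, 0, 0],
    [1, 0, 0, 0, 0, 0, 0],
  ],
)

```text
time_s: 12.22
position: [0.5875, -0.0378, 0.1275]
eef_rot: [0.809, 0.587, 0.001, 0.001]
contact_force: [-2.3, 0.6, 5.6]
gripper_width: 0.0179
```

Request:
step_arm(
  series=[
    [1, 0, 0, 0.8, 0, 0, 0],
    [1, 0, 0, 0.8, 0, 0, 0],
    [1, 0, 0, 0, 0, 0, 0],
  ],
)

```text
time_s: 12.6
position: [0.5875, -0.0378, 0.1259]
eef_rot: [0.809, 0.587, 0.001, 0.001]
contact_force: [-2.8, 0.2, 5.6]
gripper_width: 0.0178
```

Request:
step_arm(
  series=[
    [1, 0, 0, 0.8, 0, 0, 0],
    [1, 0, 0, 0.8, 0, 0, 0],
    [1, 0, 0, 0, 0, 0, 0],
  ],
)

```text
time_s: 12.98
position: [0.5875, -0.0377, 0.1244]
eef_rot: [0.809, 0.587, 0.001, 0.001]
contact_force: [-2.1, 0.0, 5.7]
gripper_width: 0.0176
```

Request:
step_arm(
  series=[
    [1, 0, 0, 0.7, 0, 0, 0],
    [1, 0, 0, 0.7, 0, 0, 0],
  ],
)

```text
time_s: 13.22
position: [0.5875, -0.0377, 0.123]
eef_rot: [0.809, 0.587, 0.001, 0.0]
contact_force: [-2.2, -0.4, 8.0]
gripper_width: 0.0178
```

Request:
step_arm(
  series=[
    [1, 0, 0, 0.7, 0, 0, 0],
    [1, 0, 0, 0.7, 0, 0, 0],
  ],
)

```text
time_s: 13.48
position: [0.5875, -0.0377, 0.1217]
eef_rot: [0.809, 0.587, 0.001, 0.001]
contact_force: [-2.5, 1.1, 7.1]
gripper_width: 0.0176
```

Request:
step_arm(
  series=[
    [1, 0, 0, 0.6, 0, 0, 0],
    [1, 0, 0, 0.6, 0, 0, 0],
    [1, 0, 0, 0.6, 0, 0, 0],
  ],
)

```text
time_s: 13.85
position: [0.5875, -0.0377, 0.1199]
eef_rot: [0.809, 0.587, 0.001, 0.0]
contact_force: [-2.9, -0.0, 7.2]
gripper_width: 0.0177
```

Request:
step_arm(
  series=[
    [1, 0, 0, 0.6, 0, 0, 0],
    [1, 0, 0, 0.6, 0, 0, 0],
    [1, 0, 0, 0.6, 0, 0, 0],
  ],
)

```text
time_s: 14.22
position: [0.5875, -0.0378, 0.1181]
eef_rot: [0.809, 0.587, 0.001, 0.001]
contact_force: [-1.6, 0.0, 6.7]
gripper_width: 0.0179
```

Request:
step_arm(
  series=[
    [1, 0, 0, 0.6, 0, 0, 0],
    [1, 0, 0, 0.6, 0, 0, 0],
    [1, 0, 0, 0.6, 0, 0, 0],
  ],
)

```text
time_s: 14.6
position: [0.5875, -0.0377, 0.1166]
eef_rot: [0.809, 0.587, 0.001, 0.0]
contact_force: [-4.3, 0.6, 10.7]
gripper_width: 0.0175
```

Request:
step_arm(
  series=[
    [1, 0, 0, 0.3, 0, 0, 0],
    [1, 0, 0, 0, 0, 0, 0],
  ],
)

```text
time_s: 14.85
position: [0.5875, -0.0378, 0.1166]
eef_rot: [0.809, 0.587, 0.001, 0.0]
contact_force: [-3.7, 1.2, 11.2]
gripper_width: 0.0177
```

Request:
step_arm(
  series=[
    [1, 0, 0, 0.4, 0, 0, 0],
    [1, 0, 0, 0, 0, 0, 0],
  ],
)

```text
time_s: 15.1
position: [0.5875, -0.0378, 0.1164]
eef_rot: [0.809, 0.587, 0.001, 0.0]
contact_force: [-5.1, 1.3, 12.8]
gripper_width: 0.0176
```

Request:
step_arm(
  series=[
    [1, 0, 0, 0.5, 0, 0, 0],
    [1, 0, 0, 0, 0, 0, 0],
    [1, 0, 0, 0, 0, 0, 0],
    [1, 0, 0, 0, 0, 0, 0],
  ],
)

```text
time_s: 15.6
position: [0.5875, -0.0378, 0.1162]
eef_rot: [0.809, 0.587, 0.001, 0.0]
contact_force: [-4.5, 1.0, 14.9]
gripper_width: 0.0176
```

```bash
cat > lv.py <<'E'
import sys
from workcell import grab_frame
from h import *
f=grab_frame("side");i=f["color"][:,:,::-1];pickle.dump(f,open(f"side{sys.argv[1]}.pkl","wb"))
C=np.radians(72.);Y=np.array([np.cos(C),np.sin(C)]);X=np.array([Y[1],-Y[0]])
for a in(0,1.2):
    w=np.r_[np.array([589,-37.5])+X*(40+46*np.cos(a))+Y*(80-46*np.sin(a)),89]/1000
    print("tip at",a,proj(f,w).round(1))
i=i[110:270,210:340]
cv2.imwrite(f"pics/lv{sys.argv[1]}.png",cv2.resize(i,None,fx=3.7,fy=3.7,interpolation=cv2.INTER_CUBIC))
E
python3 lv.py 4; python3 m.py 587.5 -38 116 -18
```

```text
tip at 0 [[310.2 191. ]]
tip at 1.2 [[298.5 199.9]]
t 15.65 pos [587.6 -37.8 116.2] yaw -18.06 tilt z [ 0.0022  0.0011 -1.    ] F [-6.   1.4 14.9] w 18.1 q7 0.01
  rotvec tool [ 0.0017 -0.0017 -0.001 ]  shift tool now [-0.2  0.   0.2]  shift in final frame [-0.2  0.   0.2]
```

View pics/lv4.png

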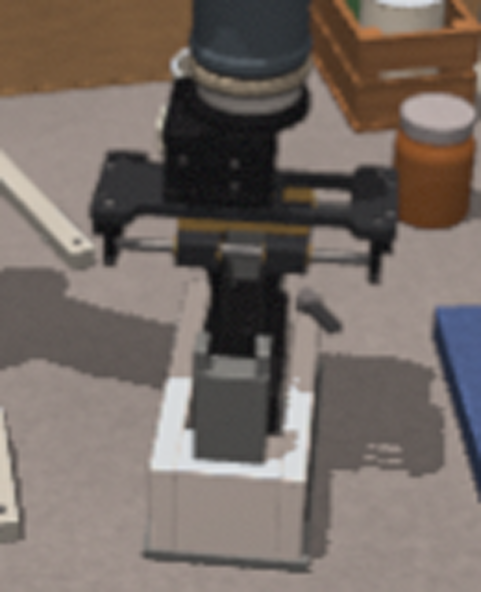

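The lever has begun to swing: its tip has moved from (360,305) to (335,325) in the crop. So the platform is on its buffer, and I'll hold it there.

Request:
step_arm(
  series=[
    [1, 0, 0, 0, 0, 0, 0],
    [1, 0, 0, 0, 0, 0, 0],
    [1, 0, 0, 0, 0, 0, 0],
    [1, 0, 0, 0, 0, 0, 0],
    [1, 0, 0, 0, 0, 0, 0],
    [1, 0, 0, 0, 0, 0, 0],
    [1, 0, 0, 0, 0, 0, 0],
    [1, 0, 0, 0, 0, 0, 0],
  ],
)

```text
time_s: 16.65
position: [0.5875, -0.0378, 0.1162]
eef_rot: [0.809, 0.587, 0.001, 0.0]
contact_force: [-6.4, 0.7, 14.5]
gripper_width: 0.0177
```

Request:
step_arm(
  series=[
    [1, 0, 0, 0, 0, 0, 0],
    [1, 0, 0, 0, 0, 0, 0],
    [1, 0, 0, 0, 0, 0, 0],
    [1, 0, 0, 0, 0, 0, 0],
    [1, 0, 0, 0, 0, 0, 0],
    [1, 0, 0, 0, 0, 0, 0],
  ],
)

```text
time_s: 17.4
position: [0.5875, -0.0377, 0.1162]
eef_rot: [0.809, 0.587, 0.001, 0.0]
contact_force: [-5.2, 0.5, 15.3]
gripper_width: 0.0177
```

```bash
python3 lv.py 5
```

```text
tip at 0 [[310.2 191. ]]
tip at 1.2 [[298.5 199.9]]
```

View pics/lv5.png

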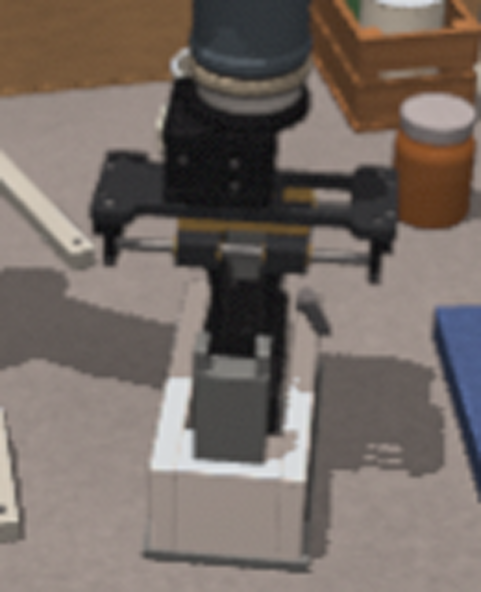

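The tip is now at about full-frame (297,199), and fully latched projects to (298.5,199.9). I'll hold one more second to see whether it still moves.

Request:
step_arm(
  series=[
    [1, 0, 0, 0, 0, 0, 0],
    [1, 0, 0, 0, 0, 0, 0],
    [1, 0, 0, 0, 0, 0, 0],
    [1, 0, 0, 0, 0, 0, 0],
    [1, 0, 0, 0, 0, 0, 0],
    [1, 0, 0, 0, 0, 0, 0],
    [1, 0, 0, 0, 0, 0, 0],
    [1, 0, 0, 0, 0, 0, 0],
  ],
)

```text
time_s: 18.45
position: [0.5875, -0.0378, 0.1162]
eef_rot: [0.809, 0.587, 0.001, 0.0]
contact_force: [-4.8, 1.1, 13.9]
gripper_width: 0.0174
```

```bash
python3 lv.py 6; python3 - <<'E'
from h import *
a=[pickle.load(open(f"side{k}.pkl","rb"))["color"] for k in(5,6)]
c=np.hstack([cv2.resize(x[180:208,284:320,::-1],None,fx=10,fy=10,interpolation=cv2.INTER_NEAREST) for x in a]);cv2.imwrite("pics/cmp.png",c)
E
```

```text
tip at 0 [[310.2 191. ]]
tip at 1.2 [[298.5 199.9]]
```

View pics/cmp.png

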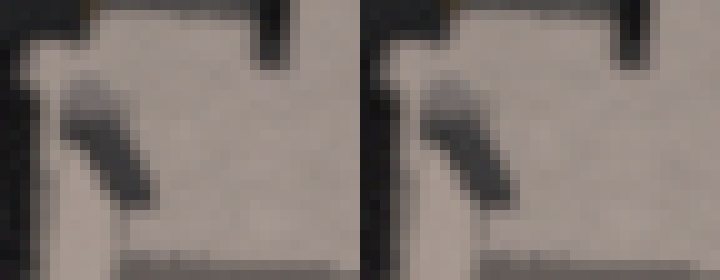

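Nothing changes between the two frames: the tip stands at (298,200), which is the latched place. I'll ease off, open and rise.

Request:
step_arm(
  series=[
    [1, 0, 0, -0.8, 0, 0, 0],
    [1, 0, 0, -0.8, 0, 0, 0],
    [1, 0, 0, -0.4, 0, 0, 0],
    [1, 0, 0, 0, 0, 0, 0],
  ],
)

```text
time_s: 19.0
position: [0.5875, -0.0378, 0.1171]
eef_rot: [0.809, 0.587, 0.001, 0.001]
contact_force: [-1.9, 0.5, 6.6]
gripper_width: 0.0176
```

Request:
step_arm(
  series=[
    [0.6, 0, 0, 0, 0, 0, 0],
    [0.4, 0, 0, 0, 0, 0, 0],
    [0.4, 0, 0, 0, 0, 0, 0],
    [0.4, 0, 0, 0, 0, 0, 0],
    [0.4, 0, 0, 0, 0, 0, 0],
    [0.4, 0, 0, 0, 0, 0, 0],
  ],
)

```text
time_s: 19.75
position: [0.5867, -0.0375, 0.1159]
eef_rot: [0.809, 0.587, 0.0, -0.0]
contact_force: [-0.1, -1.2, -0.7]
gripper_width: 0.0517
```

Request:
step_arm(
  series=[
    [0.4, 0, 0, -10, 0, 0, 0],
    [0.4, 0, 0, -20, 0, 0, 0],
    [0.2, 0, 0, -40, 0, 0, 0],
    [0, 0, 0, -40, 0, 0, 0],
    [0, 0, 0, -40, 0, 0, 0],
    [0, 0, 0, -20, 0, 0, 0],
    [0, 0, 0, 0, 0, 0, 0],
  ],
)

```text
time_s: 20.62
position: [0.5876, -0.0379, 0.2881]
eef_rot: [0.809, 0.587, 0.002, 0.001]
contact_force: [0.0, 0.5, -1.3]
gripper_width: 0.0857
```

```bash
python3 m.py 483.4 317.9 120 19.3
```

```text
t 20.625 pos [587.6 -37.9 288.1] yaw -18.06 tilt z [ 4.3e-03  6.0e-04 -1.0e+00] F [ 0.   0.5 -1.3] w 85.7 q7 -0.11
  rotvec tool [ 4.40e-03 -6.00e-04 -6.52e-01]  shift tool now [ 305.7 -210.   167.9]  shift in final frame [370.3  19.2 168.1]
```

Request:
step_arm(
  series=[
    [0, 0, 0, 0, 0, 0, -0.163],
    [0, 0, 0, 0, 0, 0, -0.163],
    [0, 0, 0, 0, 0, 0, -0.163],
    [0, 0, 0, 0, 0, 0, -0.163],
    [0, 50, 4, 0, 0, 0, 0],
    [0, 50, 3, 0, 0, 0, 0],
    [0, 50, 3, 0, 0, 0, 0],
    [0, 50, 3, 0, 0, 0, 0],
  ],
)

```text
time_s: 21.62
position: [0.5315, 0.1568, 0.2847]
eef_rot: [0.579, 0.816, -0.001, -0.001]
contact_force: [0.9, -0.3, 0.6]
gripper_width: 0.0871
```

Request:
step_arm(
  series=[
    [0, 50, 3, 0, 0, 0, 0],
    [0, 50, 3, 40, 0, 0, 0],
    [0, 45, 0, 40, 0, 0, 0],
    [0, 25, 0, 40, 0, 0, 0],
    [0, 0, 0, 40, 0, 0, 0],
    [0, 0, 0, 8, 0, 0, 0],
    [0, 0, 0, 0, 0, 0, 0],
    [0, 0, 0, 0, 0, 0, 0],
  ],
)

```text
time_s: 22.62
position: [0.4839, 0.3169, 0.1206]
eef_rot: [0.579, 0.815, 0.001, 0.0]
contact_force: [-0.3, -0.8, 0.8]
gripper_width: 0.0869
```

```bash
python3 m.py 483.4 317.9 3 19.3;python3 - <<'E'
from h import *
from workcell import grab_frame
f=grab_frame("top");pickle.dump(f,open("top7.pkl","wb"));C=cloud(f)
P=C[155:230,225:320].reshape(-1,3)*1000;P=P[~np.isnan(P[:,0])]
a=np.radians(72.);Y=np.array([np.cos(a),np.sin(a)]);X=np.array([Y[1],-Y[0]])
d=P[:,:2]-np.array([586,-34.9]);px=d@X;py=d@Y
m=(abs(px)<27)&(abs(py)<58)
print("cassette z",np.percentile(P[m,2],[10,50,90,97]).round(1))
r=P[m&(P[:,2]>108)];print("rib",len(r),rect(r/1000))
b=P[(abs(px)<36)&(abs(py)<66)&(P[:,2]>88)&(P[:,2]<106)];print("block",len(b),rect(b/1000))
cv2.imwrite("pics/top7.png",cv2.resize(f["color"][140:250,100:330,::-1],None,fx=3.4,fy=3.4,interpolation=cv2.INTER_CUBIC))
E
python3 lv.py 7
```

```text
t 22.625 pos [483.9 316.9 120.6] yaw 19.25 tilt z [ 0.0024  0.0019 -1.    ] F [-0.3 -0.8  0.8] w 86.9 q7 -0.13
  rotvec tool [ 0.0029 -0.001  -0.0009]  shift tool now [  1.   -0.5 117.6]  shift in final frame [ 1.100e+00 -1.000e-01  1.176e+02]
cassette z [108.9 112.3 139.4 141.3]
rib 797 (array([586. , -34.7]), array([115.4,  53.8]), 72.1)
block 34 (array([562. , -25.8]), array([112.1,   4.8]), 71.7)
tip at 0 [[310.2 191. ]]
tip at 1.2 [[298.5 199.9]]
```

View pics/top7.png

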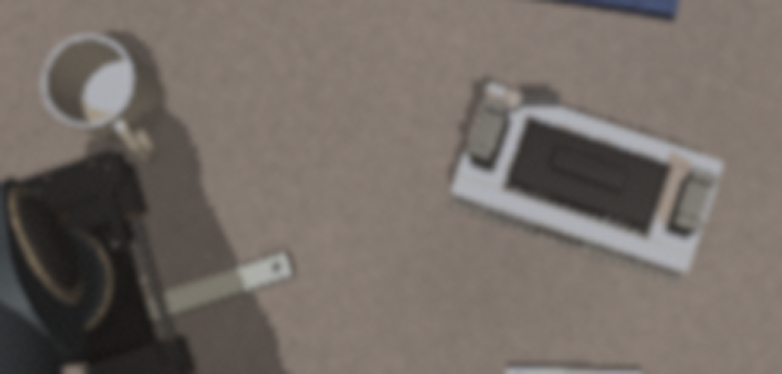

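```bash
python3 - <<'E'
from h import *
f=pickle.load(open("side7.pkl","rb"))
cv2.imwrite("pics/side7.png",cv2.resize(f["color"][90:270,180:340,::-1],None,fx=3.3,fy=3.3,interpolation=cv2.INTER_CUBIC))
E
```

```text
(no output)
```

View pics/side7.png

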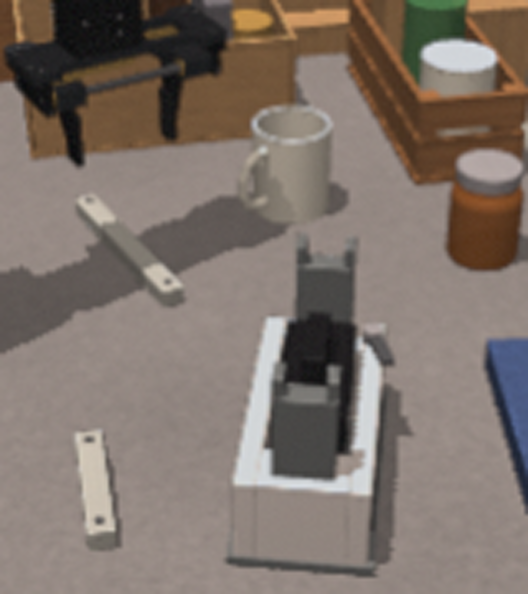

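The cassette stays down (rib top about 139 mm) with the lever over, and the bar lies under the open fingers, clear of the mug. I'll pick up the bar.

Request:
step_arm(
  series=[
    [0, 1, 0, 30, 0, 0, 0],
    [0, 0, 0, 40, 0, 0, 0],
    [0, 0, 0, 25, 0, 0, 0],
    [0, 0, 0, 12, 0, 0, 0],
    [0, 0, 0, 7, 0, 0, 0],
    [0, 0, 0, 0, 0, 0, 0],
    [0, 0, 0, 0, 0, 0, 0],
  ],
)

```text
time_s: 23.6
position: [0.4829, 0.3182, 0.0059]
eef_rot: [0.579, 0.816, 0.001, 0.0]
contact_force: [-0.2, 0.1, 0.4]
gripper_width: 0.087
```

```bash
python3 m.py 483.4 317.9 4 19.3
```

```text
t 23.6 pos [482.9 318.2   5.9] yaw 19.3 tilt z [ 0.0014  0.0013 -1.    ] F [-0.2  0.1  0.4] w 87.0 q7 -0.07
  rotvec tool [ 0.0018 -0.0007  0.0001]  shift tool now [-0.4  0.4  1.9]  shift in final frame [-0.4  0.4  1.9]
```

Request:
step_arm(
  series=[
    [0, 0, 0, 1.5, 0, 0, 0],
    [1, 0, 0, 0, 0, 0, 0],
    [1, 0, 0, 0, 0, 0, 0],
    [1, 0, 0, 0, 0, 0, 0],
    [1, 0, 0, 0, 0, 0, 0],
    [1, 0, 0, 0, 0, 0, 0],
    [1, 0, 0, 0, 0, 0, 0],
    [1, 0, 0, 0, 0, 0, 0],
  ],
  grip_force=35,
)

```text
time_s: 24.6
position: [0.4823, 0.3177, 0.0034]
eef_rot: [0.579, 0.816, 0.0, -0.0]
contact_force: [0.6, -0.4, 0.7]
gripper_width: 0.0251
```

Request:
step_arm(
  series=[
    [1, 0, 0, 0, 0, 0, 0],
    [1, 0, 0, 0, 0, 0, 0],
    [1, 0, 0, 0, 0, 0, 0],
  ],
)

```text
time_s: 24.98
position: [0.4823, 0.3177, 0.0034]
eef_rot: [0.579, 0.816, 0.0, -0.0]
contact_force: [-0.1, 1.0, 0.6]
gripper_width: 0.0215
```

```bash
python3 m.py 587.5 -36 264 -18
```

```text
t 24.975 pos [482.3 317.7   3.4] yaw 19.31 tilt z [-1.e-04  1.e-04 -1.e+00] F [-0.1  1.   0.6] w 21.5 q7 -0.07
  rotvec tool [-1.000e-04 -1.000e-04  6.512e-01]  shift tool now [-368.6  -17.6 -260.6]  shift in final frame [-303.9  209.4 -260.6]
```

Request:
step_arm(
  series=[
    [1, 0, 0, -10, 0, 0, 0],
    [1, 0, 0, -30, 0, 0, 0],
    [1, 0, 0, -50, 0, 0, 0],
    [1, 0, 0, -50, 0, 0, 0],
    [1, 0, 0, -50, 0, 0, 0],
    [1, 0, 0, -40, 0, 0, 0],
    [1, 0, 0, -20, 0, 0, 0],
    [1, 0, 0, 0, 0, 0, 0],
  ],
)

```text
time_s: 25.98
position: [0.4829, 0.3179, 0.2553]
eef_rot: [0.579, 0.816, 0.002, 0.0]
contact_force: [-0.1, -0.3, -2.4]
gripper_width: 0.0217
```

Request:
step_arm(
  series=[
    [1, 0, 0, 0, 0, 0, 0.08],
    [1, 0, 0, 0, 0, 0, 0.12],
    [1, 0, 0, 0, 0, 0, 0.12],
    [1, 0, 0, 0, 0, 0, 0.12],
    [1, 0, 0, 0, 0, 0, 0.12],
    [1, 0, 0, 0, 0, 0, 0.091],
    [1, 0, 0, 0, 0, 0, 0],
    [1, 0, 0, 0, 0, 0, 0],
  ],
)

```text
time_s: 26.98
position: [0.4818, 0.3174, 0.2526]
eef_rot: [0.809, 0.588, -0.001, 0.0]
contact_force: [0.5, -0.6, -1.8]
gripper_width: 0.0216
```

```bash
python3 m.py 587.5 -36 264 -18
```

```text
t 26.975 pos [481.8 317.4 252.6] yaw -17.91 tilt z [-0.0012 -0.001  -1.    ] F [ 0.5 -0.6 -1.8] w 21.6 q7 -0.8
  rotvec tool [-0.0008  0.0013  0.0015]  shift tool now [-303.8  209.3  -11.2]  shift in final frame [-303.5  209.8  -11.4]
```

Request:
step_arm(
  series=[
    [1, -20, 14, 0, 0, 0, 0],
    [1, -40, 28, 0, 0, 0, 0],
    [1, -45, 31, 0, 0, 0, 0],
    [1, -45, 31, 0, 0, 0, 0],
    [1, -45, 31, 0, 0, 0, 0],
    [1, -45, 31, 0, 0, 0, 0],
    [1, -40, 27, 0, 0, 0, 0],
    [1, -24, 16, 0, 0, 0, 0],
  ],
)

```text
time_s: 27.98
position: [0.5872, -0.0394, 0.2534]
eef_rot: [0.81, 0.587, -0.0, 0.0]
contact_force: [-0.1, 0.4, -1.7]
gripper_width: 0.0219
```

Request:
step_arm(
  series=[
    [1, 0, 0, 20, 0, 0, 0],
    [1, 0, 0, 15, 0, 0, 0],
    [1, 0, 0, 10, 0, 0, 0],
    [1, 0, 0, 0, 0, 0, 0],
    [1, 0, 0, 0, 0, 0, 0],
  ],
)

```text
time_s: 28.6
position: [0.5876, -0.0357, 0.2089]
eef_rot: [0.809, 0.588, 0.0, 0.0]
contact_force: [0.1, -0.2, -2.0]
gripper_width: 0.0213
```

```bash
python3 m.py 587.5 -36 200 -18; python3 - <<'E'
from h import *
from workcell import grab_frame
for n in("side","top"):
    f=grab_frame(n);pickle.dump(f,open(n+"8.pkl","wb"))
    i=f["color"][90:270,190:350] if n=="side" else f["color"][120:250,190:350]
    cv2.imwrite(f"pics/{n}8.png",cv2.resize(i[:,:,::-1],None,fx=3.3,fy=3.3,interpolation=cv2.INTER_CUBIC))
E
```

```text
t 28.6 pos [587.6 -35.7 208.9] yaw -17.95 tilt z [ 1.e-03  1.e-04 -1.e+00] F [ 0.1 -0.2 -2. ] w 21.3 q7 -0.07
  rotvec tool [ 0.001  -0.0005  0.0009]  shift tool now [-0.3 -0.   8.9]  shift in final frame [-0.3  0.   8.9]
```

View pics/side8.png

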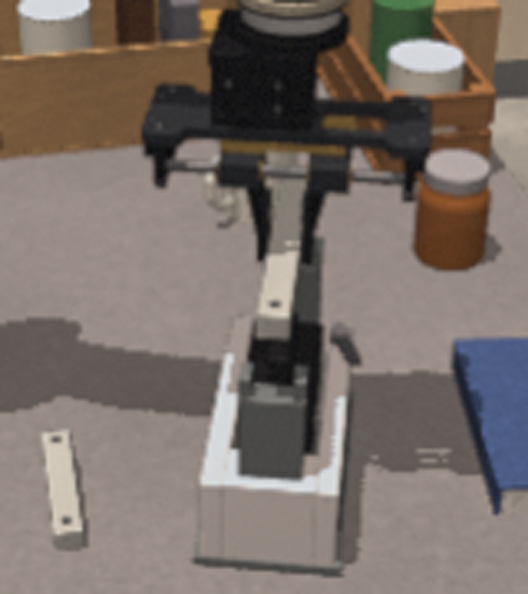

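View pics/top8.png

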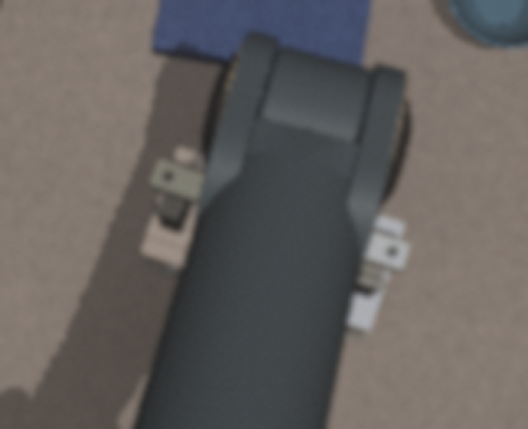

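```bash
python3 - <<'E'
from h import *
a=np.radians(72.1);Y=np.array([np.cos(a),np.sin(a)]);X=np.array([Y[1],-Y[0]])
for n,o in(("top",(585.8,-34.8)),("side",(589.2,-37.0))):
    C=cloud(pickle.load(open(n+"8.pkl","rb")))
    C0=cloud(pickle.load(open(n+".pkl","rb")))
    for nm,c,(l,h) in(("bar",C,(212,240)),("fork before",C0,(152,175))):
        P=c.reshape(-1,3)*1000;P=P[~np.isnan(P[:,0])];d=P[:,:2]-o;px=d@X;py=d@Y
        for s in(1,-1):
            m=(P[:,2]>l)&(P[:,2]<h)&(abs(px)<40)&(s*py>(70 if n=="top" or nm!="bar" else 55))&(s*py<112)
            if m.sum()>5: print(n,nm,s,m.sum(),"px",np.percentile(px[m],[3,97]).round(1),"mid",np.percentile(px[m],[3,97]).mean().round(1),"py",np.percentile(py[m],[3,97]).round(1),"z",np.median(P[m,2]).round(1))
E
```

```text
top bar 1 112 px [-9.8 11. ] mid 0.6 py [71.3 98.5] z 226.2
top bar -1 116 px [-10.1  10.8] mid 0.3 py [-98.6 -71.4] z 226.1
top fork before 1 80 px [-21.8  22.7] mid 0.5 py [75. 94.] z 166.4
top fork before -1 75 px [-22.3  22.1] mid -0.1 py [-94.  -75.8] z 167.0
side bar 1 40 px [-10.5   6.7] mid -1.9 py [57.1 82.7] z 224.8
side bar -1 164 px [-10.5  10.4] mid -0.0 py [-99.4 -57.5] z 224.2
side fork before 1 62 px [-22.  22.] mid -0.0 py [74.5 94.7] z 164.3
side fork before -1 80 px [-21.9  22.5] mid 0.3 py [-95.7 -74.3] z 165.2
```

The bar is aligned with both forks within 0.5 mm in both views. I'll lower it.

Request:
step_arm(
  series=[
    [1, 0, 0, 10, 0, 0, 0],
    [1, 0, 0, 15, 0, 0, 0],
    [1, 0, 0, 12, 0, 0, 0],
    [1, 0, 0, 7, 0, 0, 0],
    [1, 0, 0, 4, 0, 0, 0],
    [1, 0, 0, 2, 0, 0, 0],
    [1, 0, 0, 0, 0, 0, 0],
  ],
)

```text
time_s: 29.58
position: [0.5873, -0.036, 0.1586]
eef_rot: [0.809, 0.588, 0.0, 0.0]
contact_force: [-0.5, 0.4, -2.1]
gripper_width: 0.0218
```

Request:
step_arm(
  series=[
    [1, 0, 0, 1, 0, 0, 0],
    [1, 0, 0, 0.7, 0, 0, 0],
    [1, 0, 0, 0.7, 0, 0, 0],
    [1, 0, 0, 0, 0, 0, 0],
  ],
)

```text
time_s: 30.08
position: [0.5871, -0.036, 0.156]
eef_rot: [0.809, 0.588, 0.0, -0.0]
contact_force: [-0.2, -0.9, -2.5]
gripper_width: 0.0216
```

Request:
step_arm(
  series=[
    [1, 0, 0, 0.6, 0, 0, 0],
    [1, 0, 0, 0.6, 0, 0, 0],
    [1, 0, 0, 0.6, 0, 0, 0],
    [1, 0, 0, 0, 0, 0, 0],
  ],
)

```text
time_s: 30.58
position: [0.5871, -0.036, 0.1541]
eef_rot: [0.809, 0.588, -0.0, -0.0]
contact_force: [-0.2, 0.4, -3.4]
gripper_width: 0.0217
```

Request:
step_arm(
  series=[
    [1, 0, 0, 0.4, 0, 0, 0],
    [1, 0, 0, 0.3, 0, 0, 0],
    [1, 0, 0, 0, 0, 0, 0],
  ],
)

```text
time_s: 30.95
position: [0.5871, -0.0359, 0.1535]
eef_rot: [0.809, 0.588, 0.0, -0.0]
contact_force: [-0.6, -0.3, -2.0]
gripper_width: 0.0216
```

Request:
step_arm(
  series=[
    [1, 0, 0, 0.4, 0, 0, 0],
    [1, 0, 0, 0.3, 0, 0, 0],
    [1, 0, 0, 0, 0, 0, 0],
  ],
)

```text
time_s: 31.32
position: [0.5872, -0.036, 0.1534]
eef_rot: [0.809, 0.588, 0.0, -0.0]
contact_force: [-3.3, 0.5, 5.6]
gripper_width: 0.022
```

Contact came at the expected height (TCP 153.4 mm) with a light force of about 6 N. I'll open gently and rise.

Request:
step_arm(
  series=[
    [1, 0, 0, -0.3, 0, 0, 0],
    [0.6, 0, 0, 0, 0, 0, 0],
    [0.4, 0, 0, 0, 0, 0, 0],
    [0.4, 0, 0, 0, 0, 0, 0],
    [0.4, 0, 0, 0, 0, 0, 0],
    [0.4, 0, 0, 0, 0, 0, 0],
    [0.4, 0, 0, 0, 0, 0, 0],
  ],
)

```text
time_s: 32.2
position: [0.5872, -0.036, 0.1531]
eef_rot: [0.809, 0.588, 0.0, -0.0]
contact_force: [-0.5, -0.6, -0.3]
gripper_width: 0.0521
```

Request:
step_arm(
  series=[
    [0.4, 0, 0, -3, 0, 0, 0],
    [0.4, 0, 0, -10, 0, 0, 0],
    [0.4, 0, 0, -20, 0, 0, 0],
    [0.4, 0, 0, -30, 0, 0, 0],
    [0.2, 0, 0, -40, 0, 0, 0],
    [0, 0, 0, -30, 0, 0, 0],
    [0, 0, 0, 0, 0, 0, 0],
  ],
)

```text
time_s: 33.08
position: [0.5887, -0.0365, 0.2894]
eef_rot: [0.809, 0.588, 0.003, 0.002]
contact_force: [0.5, -0.1, 0.1]
gripper_width: 0.0746
```

Request:
step_arm(
  series=[
    [0, 30, 0, 0, 0, 0, 0],
    [0, 50, 0, 0, 0, 0, 0],
    [0, 50, 0, 0, 0, 0, 0],
    [0, 50, 0, 0, 0, 0, 0],
    [0, 50, 0, 0, 0, 0, 0],
    [0, 30, 0, 0, 0, 0, 0],
    [0, 0, 0, 0, 0, 0, 0],
    [0, 0, 0, 0, 0, 0, 0],
  ],
)

```text
time_s: 34.08
position: [0.6672, 0.2098, 0.2854]
eef_rot: [0.809, 0.587, -0.001, 0.0]
contact_force: [0.0, -1.2, -0.1]
gripper_width: 0.0872
```

```bash
python3 - <<'E'
from h import *
from workcell import grab_frame,sense
s=sense();print(s["time_s"],s["position"],s["contact_force"])
a=np.radians(72.1);Y=np.array([np.cos(a),np.sin(a)]);X=np.array([Y[1],-Y[0]])
for n,o in(("side",(589.2,-37.0)),("top",(585.8,-34.8))):
    f=grab_frame(n);pickle.dump(f,open(n+"9.pkl","wb"))
    i=f["color"][90:270,180:340] if n=="side" else f["color"][130:260,210:350]
    cv2.imwrite(f"pics/{n}9.png",cv2.resize(i[:,:,::-1],None,fx=3.3,fy=3.3,interpolation=cv2.INTER_CUBIC))
    P=cloud(f).reshape(-1,3)*1000;P=P[~np.isnan(P[:,0])];d=P[:,:2]-o;px=d@X;py=d@Y
    for s in(1,0,-1):
        m=(P[:,2]>140)&(P[:,2]<185)&(abs(px)<9)&(abs(py-s*80)<18);print(n,s,m.sum(),"z",np.percentile(P[m,2],[10,50,90]).round(1))
    m=(P[:,2]>162)&(P[:,2]<185)&(abs(px)<14)&(abs(py)<105);print("bar py",np.percentile(py[m],[1,99]).round(1))
E
```

```text
34.075 [0.66715114 0.2098063  0.28541555] [ 0.01300033 -1.21527947 -0.0753506 ]
side 1 52 z [168.2 169.3 170.4]
side 0 66 z [168.3 169.3 170.9]
side -1 118 z [143.6 169.  170.5]
bar py [-99.5  98.1]
top 1 93 z [168.6 170.9 173.1]
top 0 93 z [168.6 171.1 173. ]
top -1 96 z [169.  171.1 173. ]
bar py [-98.3  97.2]
```

View pics/side9.png

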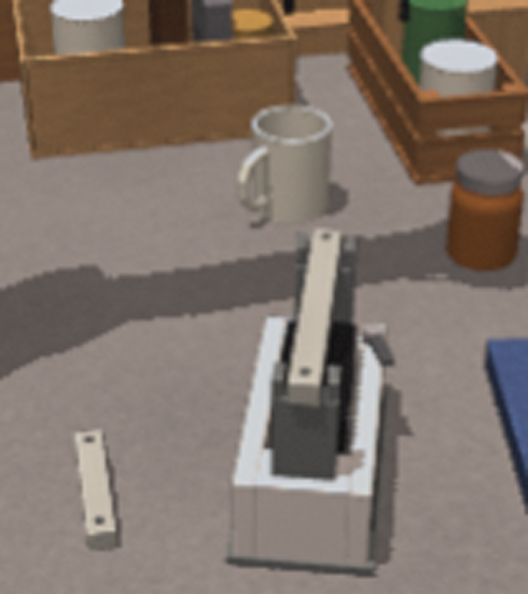

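View pics/top9.png

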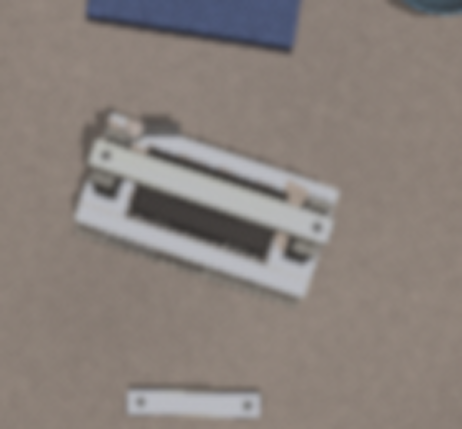

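The bar sits in both forks and is level, with its top at about 170 mm at both ends and in the middle. The lever is still over and the other goods are unmoved. I'll hand it in.

```bash
python3 -c "
from workcell import finish_job
print(finish_job())"
```

```text
the job is handed in; nothing more can be done
None
```

The printer is loaded and the job was handed in at about 34 s of the 69 s allowed. finish_job gives no verdict, so this rests on my own checks.

- **Cassette:** I set it on the platform and pressed it down in small steps until it bottomed, about 18 mm down. Wrist force there was about 15 N, so I estimate 18 N on the platform, below the 32 N limit. I held it for about 3 s, until the lever stopped within a pixel of the fully latched position. After release it stayed down, with the rib top at about 139 mm.
- **Bar:** I lowered it into both forks, with about 6 N at contact, then let go. Its top reads 169–171 mm at both ends and in the middle in both views; 170 mm is fully seated. It is centred within about 1 mm.
- **Other goods:** The short bar and mug look unmoved in the last pictures. The candlestick was outside them; the arm never worked at it, though I did not re-measure it.
- **Disagreements:** The two cameras differ by 2–3 mm, which I allowed for by comparing positions within each view. A small sideways force of up to about 6 N showed while pressing and was gone after release.

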